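Refit a gas filter element from its barbed hook into an angled port

TASK

Take the filter element off the barbed hook it hangs on, by raising it, tilting it back and drawing it off over the tip, then slide its rod into the open angled port on the valve block until the collar rests on the port's rim, and let go. Do not drop the element or lay it on the bench, and leave the other parts on the bench where they are.

Things in the scene. Friction and masses are not known exactly. Their poses are not given: they have to be found in the camera images.
- filter_mid (a point): Middle of the loose filter element, 135 mm long, 0.10 to 0.21 kg. z along it, up as it hangs; x along its eye's axis. Steel rod 16 mm thick, bevelled foot, z -67.5 to -5.5 mm; collar 34 mm across, z -5.5 to -0.5; eye plate above; black grip block 16 (x) by 26 (y) mm, z 27.5 to 67.5: pinch it across y, fingers either side of the hook.
- filter_eye (a point): Centre of the eye, 16.5 mm above filter_mid, same axes. The rectangular eye, 14 mm wide (y) and 22 mm high (z), goes along x through a plate 8 mm thick and 26 mm wide. The top of the eye rests on the hook's level shank.
- filter_collar (a point): Centre of the underside of the element's collar, 5.5 mm below filter_mid; same axes.
- stand: Fixed stand of a barbed hook; origin on the bench, z up. The hook, an 8 mm round bar, points to the stand's +x (about away from the robot) at y = 0: centre line level at z 125 mm from the post (front x -35, top z 140) to x 12, bend of 25 mm radius up to 45 degrees ending at x 30, z 132, straight to the tip at x 42, z 145. The element hangs within 8 mm of x = 0. Base 120 x 80 x 10.
- hook_tip (a point): Centre of the hook's tip, axes of the stand. A 5 mm thick barb runs from it back and up, ending 9 mm behind the tip and 8 mm above the bar's centre line. The eye passes when raised (bar's centre line about 3 mm below the eye's centre) with the element's top tilted 35 to 45 degrees towards the post, to line up with the bar; upright it cannot.
- manifold: Fixed aluminium valve block on a base plate (90 wide, 10 thick, x -30 to 120 mm). Origin on the bench straight below the centre of the port's mouth, z up. Block 60 x 50 mm, x 36 to 96, top at z = 60 mm. The port leans from it towards its -x (about towards the robot).
- port: Fixed open steel tube leaning 35 degrees from vertical. Origin at the centre of its rim, 120 mm above the bench; z along the tube, out of the mouth; y level. Bore 19 mm across, 67 mm deep from the rim; mouth 28 mm across for 4 mm, then a 6 mm long cone to the bore. Rim 36 mm outside. The element is home with its collar's underside on the rim.
- sensor: Loose aluminium sensor can, 38 mm across, 38 mm high with a brass stud to 50 mm; origin under its centre. Bystander.
- tee: Loose steel tee fitting, 30 mm cube body with 18 mm stubs, 74 mm long along x, 48 mm high; origin under its centre. Bystander.
- spanner_grip (a point): Handle of a loose spanner, 160 mm long, lying flat. Bystander.
- clampring: Loose aluminium clamp ring, 56 mm across, 14 mm high; origin under its centre. Bystander.

How it is judged:
By the outcome, as a careful person would: the job done as asked, in the order asked, and still so for the second after the job is handed in, with the robot touching nothing.
It also fails if it takes over 48 s, if anything falls off the work surface, if the arm or the gripper's body presses on something with over 40 N, if the wrist force passes 120 N, or if a joint passes its speed limit or range.

ROBOT

A 6-joint arm with a two-finger parallel gripper is mounted at the origin on the work surface. World frame = base frame: x ahead of the robot, y to its left, z up, the work surface at z = 0. Lengths are in m, angles in rad, forces in N, time in s.
With the tool pointing down it reaches from about 0.3 to 0.775 m from the base axis. Payload 14.6 kg.
Tool frame: the origin (TCP) lies midway between the tips of the shut fingers; the grasp point (between the pads) lies r.pinch_z behind it (r.pinch_z is the distance from the TCP to the grasp point, in m); z points along the fingers, y is the direction in which the jaws open and shut (so a half turn about z gives the same grasp; the last joint's range is limited). The gripper opens to 94 mm and grips with 3 to 60 N. Pads are 16 mm wide; open, the fingers measure 119 mm over their backs; the gripper's body (75 mm by 177 mm) begins 78 mm behind the grasp point.
Start: joints at [-1.179, 0.3, 1.521, -0, 1.321, -0.067], TCP at [0.244, -0.493, 0.205] pointing down, gripper open.
Joint ranges: [-3.03, 3.03], [-0.79, 2.21], [0.23, 2.52], [-1.04, 4.18], [0, 3.07], [-2.55, 2.55]. Speed limits (rad/s): [2.22, 2.22, 2.57, 3.14, 3.14, 3.14].

INTERFACE

Orientations are given as a unit quaternion [x, y, z, w].
In Python, from station import r, planner, camera, camera_model gives the robot as it stands. The module is installed in compiled form; this text tells all that it offers. Calls block until the motion is done:
- r.movep(position, orientation): joint-space move of the TCP to a pose.
- r.move_l(position, rot=None, speed=0.15, f_stop=None): straight line of the TCP; rot=None keeps the orientation; speed is the mean speed in m/s. With f_stop (N) it stops when the force on the tool has changed by that much, and returns True; else False.
- r.set_joints(angles): joint-space move.
- r.command_gripper(opening, effort=None): finger opening in m; effort is the grip in N (None keeps the last); returns when the fingers have stopped.
- r.wait(seconds).
- planner.inverse_kinematics(position, orientation): joint angles nearest the present ones, or None.
- r.get_obs(): the state.
- camera(name): name is "scene" or "top"; returns the picture (480x640x3 uint8, red, green, blue); there is no depth.
- camera_model(name): a dict with "K" (3x3 intrinsics, pixels), "eye" and "orientation" of the camera in the world. Camera axes: x right, y down, z forward; pixel columns grow to the right and rows downward; lengths in m; the calibration is good to about 2 mm. A picture is of the moment at which its call begins. camera_model takes no time and is no camera call.
A pose or a line that the arm cannot do raises r.Unreachable and nothing moves.
- r.close_job(): hands the job in, once; it reports no verdict.
The state is a dict: "time": time; "q": joint angles; "qvel": joint speeds; "effort": joint torques, N m; "tool_pos": TCP position; "ee_rot": TCP orientation; "wrist_force": force on the tool from outside, world axes, zero at the start; "ft_torque": the same for the moment, N m; "width": finger opening in m.
Only numpy, scipy, OpenCV 4.12 (cv2) and the standard library are available. Lean on these libraries where they do the work, as an engineer would, in place of code of your own. Each camera call takes 0.05 s, during which the arm holds its last target.

## Working session

There is one attempt and no reset: what is moved stays moved. The work goes in short steps, each a Python script; the robot and the scene stay as the last script left them, time stands still between calls to the robot, and variables do not carry over. Pictures are saved under pics/ and viewed, and the job is handed in when it is done.

```bash
mkdir -p pics
python3 - <<'E'
from station import r, planner, camera, camera_model
import cv2
for n in("scene","top"):
    cv2.imwrite(f"pics/{n}0.png",camera(n)[:,:,::-1])
    m=camera_model(n);print(n,m)
o=r.get_obs();print(o,r.pinch_z)
E
```

```text
scene {'K': array([[557.31959118,   0.        , 333.15011499],
       [  0.        , 557.31959118, 232.5628564 ],
       [  0.        ,   0.        ,   1.        ]]), 'eye': array([ 0.87100738, -0.57980334,  0.89672686]), 'orientation': array([ 0.91575701,  0.2248819 , -0.07953226, -0.323252  ])}
top {'K': array([[569.88588695,   0.        , 319.20456313],
       [  0.        , 569.88588695, 239.18756846],
       [  0.        ,   0.        ,   1.        ]]), 'eye': array([0.3670668 , 0.0107609 , 1.31162939]), 'orientation': array([-0.69741269,  0.71069386, -0.07031708,  0.05987733])}
{'time': 0.1, 'q': array([-1.17858610e+00,  3.00400762e-01,  1.52150048e+00, -1.38519266e-05,
        1.32070202e+00, -6.65855091e-02]), 'qvel': array([-0.00027266, -0.00071831, -0.00097461, -0.00159579, -0.0002618 ,
        0.00029567]), 'effort': array([ 1.07043561e-03, -5.32642722e+01, -3.53285050e+01,  7.09787384e-02,
        2.35055108e-02, -4.62749676e-05]), 'tool_pos': array([ 0.24349134, -0.49290994,  0.20495901]), 'ee_rot': array([ 9.73802977e-01,  2.27392848e-01, -8.85274236e-05, -4.97532602e-04]), 'wrist_force': array([ 0.49219316, -0.43385392, -0.01487612]), 'ft_torque': array([-0.0049945 ,  0.01241124,  0.04833914]), 'width': 0.09422848122871283} 0.0188
```

View pics/scene0.png

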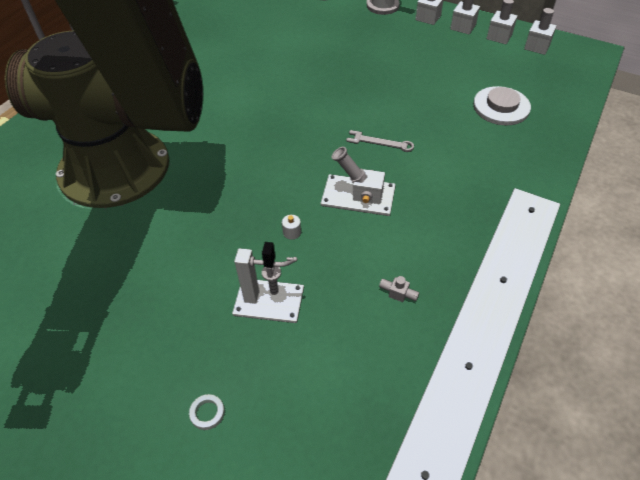

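View pics/top0.png

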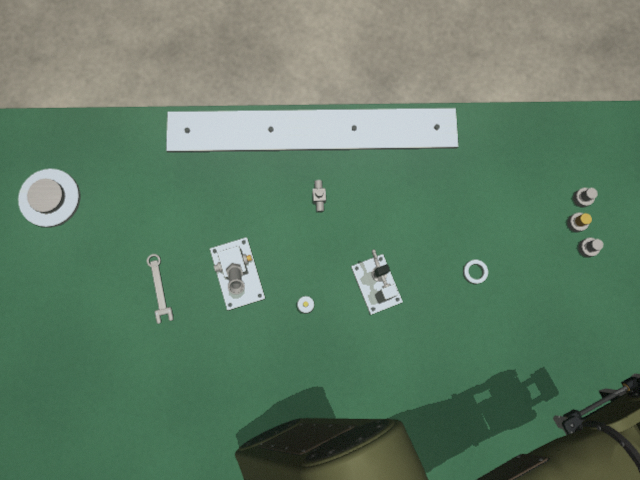

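The scene view shows the stand at about (268,280) with the element hanging on its hook, and the manifold at about (358,185). In the top view the stand is at about (377,284) and the manifold at about (237,273). Next I'll enlarge both views.

Run:
```python
import cv2,numpy as np
s=cv2.imread('pics/scene0.png');t=cv2.imread('pics/top0.png')
z=lambda im,x,y,w,h,k:cv2.resize(im[y:y+h,x:x+w],None,fx=k,fy=k,interpolation=cv2.INTER_CUBIC)
cv2.imwrite('pics/zs.png',z(s,225,140,180,190,3.1 and 3))
a=z(t,340,240,75,75,5);b=z(t,200,230,75,85,5)[:375]
cv2.imwrite('pics/zt.png',np.hstack([a,b]))
```

```text
(no output)
```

View pics/zs.png

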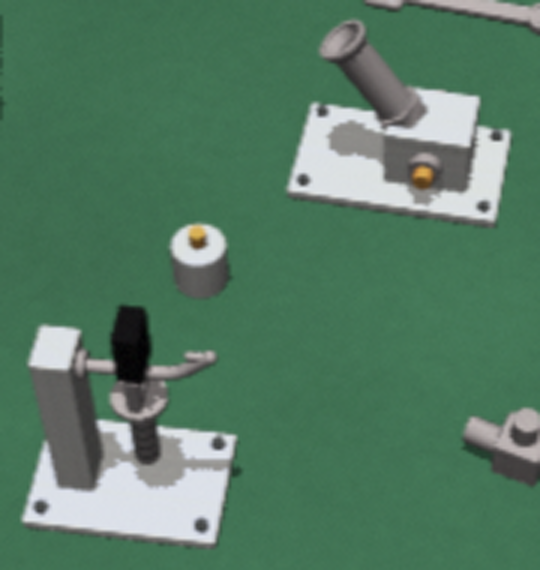

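View pics/zt.png

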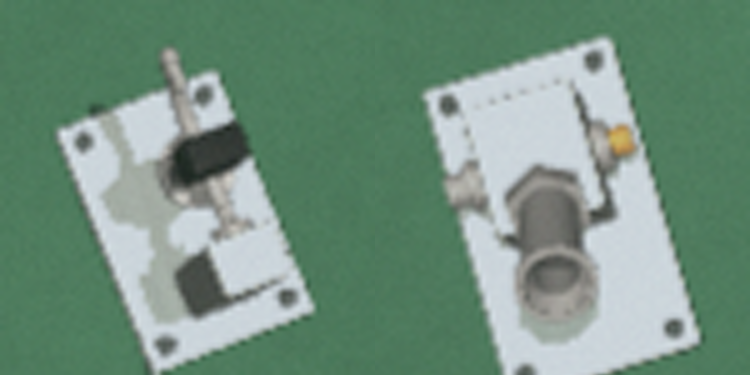

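```bash
cat > h.py <<'E'
import numpy as np,cv2
from scipy.spatial.transform import Rotation as R
from station import r,planner,camera,camera_model
CM={n:camera_model(n) for n in("scene","top")}
def ray(n,p):
    m=CM[n];d=R.from_quat(m["orientation"]).apply(np.linalg.inv(m["K"])@[p[0],p[1],1]);return m["eye"],d/np.linalg.norm(d)
def onz(n,p,z):
    e,d=ray(n,p);return e+d*(z-e[2])/d[2]
def tri(ps,pt):
    A=np.zeros((3,3));b=np.zeros(3);L=[ray("scene",ps),ray("top",pt)]
    for e,d in L:
        M=np.eye(3)-np.outer(d,d);A+=M;b+=M@e
    x=np.linalg.solve(A,b);return x,[np.linalg.norm((np.eye(3)-np.outer(d,d))@(x-e))*1e3 for e,d in L]
def proj(n,P):
    m=CM[n];c=R.from_quat(m["orientation"]).inv().apply(np.atleast_2d(P)-m["eye"])@m["K"].T;return c[:,:2]/c[:,2:]
def fit2(L,W):
    L=np.array(L);W=np.array(W);l=L-L.mean(0);w=W-W.mean(0)
    a=np.arctan2((l[:,0]*w[:,1]-l[:,1]*w[:,0]).sum(),(l*w).sum())
    M=np.array([[np.cos(a),-np.sin(a)],[np.sin(a),np.cos(a)]]);t=W.mean(0)-M@L.mean(0)
    return t,a,np.linalg.norm(L@M.T+t-W,axis=1)*1e3
E
python3 - <<'E'
from h import *
S=lambda x,y:((x+.5)/3-.5+225,(y+.5)/3-.5+140)
T=lambda x,y:((x+.5)/5-.5+340,(y+.5)/5-.5+240)
M=lambda x,y:((x-375+.5)/5-.5+200,(y+.5)/5-.5+230)
np.set_printoptions(precision=4,suppress=True)
LS=[(.06,.04),(.06,-.04),(-.06,-.04),(-.06,.04)]
print('stand top',fit2(LS,[onz('top',T(*p),.01)[:2] for p in[(58,130),(216,72),(314,312),(155,372)]]))
print('stand sc',fit2(LS[:3],[onz('scene',S(*p),.01)[:2] for p in[(237,434),(215,541),(23,519)]]))
LM=[(.12,.045),(.12,-.045),(-.03,-.045),(-.03,.045)]
print('man top',fit2(LM[:3],[onz('top',M(*p),.01)[:2] for p in[(424,93),(607,37),(700,343)]]))
print('man sc',fit2(LM,[onz('scene',S(*p),.01)[:2] for p in[(510,130),(494,216),(289,191),(311,103)]]))
print('port',tri(S(344,41),M(558,283)))
print('tip',tri(S(212,356),T(168,52)))
E
```

```text
stand top (array([ 0.5035, -0.1408]), np.float64(0.34428400002496345), array([0.6332, 1.4497, 0.8525, 1.5507]))
stand sc (array([ 0.5054, -0.1411]), np.float64(0.3463265696353857), array([1.0646, 0.9799, 0.707 ]))
man top (array([0.4906, 0.1673]), np.float64(0.28663855110342057), array([1.2067, 0.9922, 0.7746]))
man sc (array([0.4931, 0.1642]), np.float64(0.3037132724793192), array([2.1554, 3.3674, 1.554 , 1.1006]))
port (array([0.4934, 0.1675, 0.1152]), [np.float64(0.8047826689119904), np.float64(0.804782668911926)])
tip (array([ 0.5596, -0.1206,  0.1448]), [np.float64(0.16125388737327578), np.float64(0.16125388737339455)])
```

Run:
```python
from h import *
S=lambda x,y:((x+.5)/3-.5+225,(y+.5)/3-.5+140)
T=lambda x,y:((x+.5)/5-.5+340,(y+.5)/5-.5+240)
np.set_printoptions(precision=4,suppress=True)
a=.345;Mx=np.array([[np.cos(a),-np.sin(a)],[np.sin(a),np.cos(a)]]);t=np.array([.5045,-.141])
f=lambda P:((P[:2]-t)@Mx)*1e3
for p in[(38,327),(82,330),(76,368),(30,362)]:print('post',f(onz('scene',S(*p),.14)))
for p in[(210,255),(275,225),(293,277),(228,303)]:print('postT',f(onz('top',T(*p),.14)))
for p in[(168,52)]:print('tipT',f(onz('top',T(*p),.145)))
print('tipS',f(onz('scene',S(212,356),.145)))
for p in[(235,222),(180,100)]:print('shank T',f(onz('top',T(*p),.125)))
for p in[(80,362)]:print('shank S',f(onz('scene',S(*p),.125)))
for p in[(175,145),(240,122),(248,155),(185,180)]:print('blk T',f(onz('top',T(*p),.169)))
for p in[(120,308),(146,310),(147,380),(113,372)]:print('blk S',f(onz('scene',S(*p),.169 if p[1]<330 else .129)))
# enlarge
s=cv2.imread('pics/scene0.png');t=cv2.imread('pics/top0.png')
z=lambda im,x,y,w,h,k:cv2.convertScaleAbs(cv2.resize(im[y:y+h,x:x+w],None,fx=k,fy=k,interpolation=cv2.INTER_CUBIC),alpha=1.6,beta=20)
cv2.imwrite('pics/zz.png',np.hstack([z(s,232,235,75,65,5)[:325,:375],z(t,350,242,65,65,5)]))
```

```text
post [-43.9011  10.5695]
post [-18.6439  11.8812]
post [-15.9329 -14.5549]
post [-42.3573 -14.0144]
postT [-25.3758  15.3049]
postT [-23.454  -14.4714]
postT [-45.9458 -13.2615]
postT [-46.2934  15.7976]
tipT [58.8526  0.666 ]
tipS [58.6197  0.3495]
shank T [-15.6305  -1.8962]
shank T [40.3752  0.3522]
shank S [-18.8498   0.2296]
blk T [19.6385 16.1327]
blk T [ 18.9771 -12.0361]
blk T [ 5.3505 -9.9798]
blk T [ 4.9945 17.6743]
blk S [6.9113 8.5796]
blk S [21.3987  9.1605]
blk S [22.4484 -9.657 ]
blk S [ 2.3108 -6.8393]
```

View pics/zz.png

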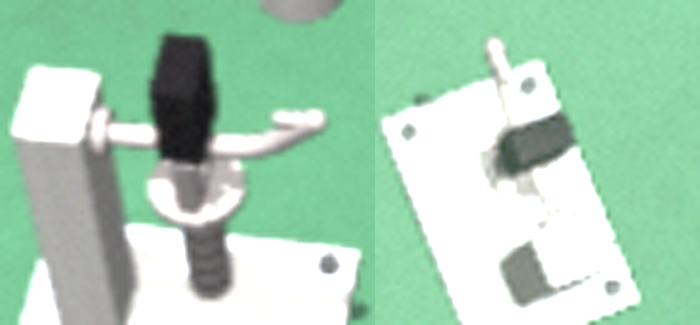

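```bash
cat > ov.py <<'E'
from h import *
def frame(o,a): return lambda P:np.array(P)@R.from_euler('z',a).as_matrix().T+np.array([o[0],o[1],0])
def draw(S,M,out,el=-.0035,src=('pics/scene0.png','pics/top0.png')):
    fs=frame(*S);fm=frame(*M)
    th=np.linspace(0,2*np.pi,40)
    C=[]
    C.append(fs([(-.035,0,.125),(.012,0,.125),(.022,0,.127),(.030,0,.132),(.042,0,.145)]))
    for z in(.169,.129): C.append(fs([(el+sx*.008,sy*.013,z) for sx,sy in[(1,1),(1,-1),(-1,-1),(-1,1),(1,1)]]))
    C.append(fs([(-.076,.04,.01),(.044,.04,.01),(.044,-.04,.01),(-.076,-.04,.01),(-.076,.04,.01)]))
    z=np.array([-np.sin(np.radians(35)),0,np.cos(np.radians(35))]);x=np.array([z[2],0,-z[0]])
    for rr in(.018,.014):C.append(fm([np.array([0,0,.12])+rr*(np.cos(t)*x+np.sin(t)*np.array([0,1,0])) for t in th]))
    C.append(fm([(-.03,.045,.01),(.12,.045,.01),(.12,-.045,.01),(-.03,-.045,.01),(-.03,.045,.01)]))
    C.append(fm([(.036,.025,.06),(.096,.025,.06),(.096,-.025,.06),(.036,-.025,.06),(.036,.025,.06)]))
    tiles=[]
    for n,f,bs in(('scene',src[0],[(230,230,80,80),(317,140,80,80)]),('top',src[1],[(345,240,70,70),(203,232,70,80)])):
        im=cv2.imread(f)
        for x0,y0,w,h in bs:
            k=4;c=cv2.convertScaleAbs(cv2.resize(im[y0:y0+h,x0:x0+w],None,fx=k,fy=k,interpolation=cv2.INTER_CUBIC),alpha=1.5,beta=15)
            for P in C:
                q=(proj(n,P)+.5-[x0,y0])*k-.5
                cv2.polylines(c,[np.round(q*8).astype(int)],False,(0,0,255),1,cv2.LINE_AA,3)
            tiles.append(cv2.resize(cv2.copyMakeBorder(c,0,320-c.shape[0],0,320-c.shape[1],cv2.BORDER_CONSTANT),(300,300)))
    cv2.imwrite(out,np.vstack([np.hstack(tiles[:2]),np.hstack(tiles[2:])]))
E
python3 -c "
from ov import *
draw(((.5196,-.1356),.345),((.4925,.1665),.295),'pics/ov1.png')"
```

```text
(no output)
```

View pics/ov1.png

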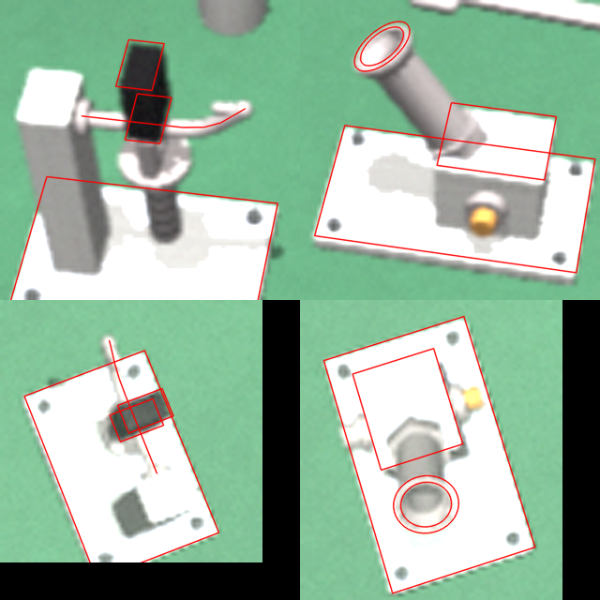

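```bash
cat > plan.py <<'E'
from h import *
SO,SA=np.array([.5196,-.1356]),.345
MO,MA=np.array([.4925,.1665]),.295
G=.0475            # grasp point above filter_mid along element z
EL=-.002
def elem_R(yaw,tilt): # top tilted towards local -x
    return R.from_euler('z',yaw)*R.from_euler('y',-tilt)
def tcp(mid,Re,s=1,dz=0.):
    """TCP pose when element mid at mid, element rot Re"""
    p=np.array(mid)+Re.apply([0,0,G-r.pinch_z+dz])
    Rt=Re*R.from_matrix(np.array([[s,0,0],[0,-s,0],[0,0,-1]]).T)
    return p,Rt.as_quat()
def stand_pose(x,z,tilt,s=1,dy=0.,yaw=SA):  # eye centre at stand x,z
    Re=elem_R(yaw,tilt)
    e=R.from_euler('z',SA).apply([x,dy,z])+[SO[0],SO[1],0]
    return tcp(e-Re.apply([0,0,.0165]),Re,s)
def port_pose(d,s=1,tilt=np.radians(35),off=(0,0)): # collar underside d above rim along axis
    Re=elem_R(MA,tilt)
    c=np.array([MO[0],MO[1],.12])+Re.apply([off[0],off[1],d])
    return tcp(c+Re.apply([0,0,.0055]),Re,s)
def hook_path(off=.003):
    W=[]
    def add(x,z,t):W.append((x-off*np.sin(t),z+off*np.cos(t),t))
    add(.012,.125,0)
    for t in np.radians([15,30,43]): add(.012+.025*np.sin(t),.125+.025*(1-np.cos(t)),t)
    t=np.radians(43)
    u=np.array([np.cos(np.pi/4),np.sin(np.pi/4)])
    for s in(.006,.017,.035,.05):
        p=np.array([.030,.132])+s*u; add(p[0],p[1],t)
    return W
E
python3 - <<'E'
from plan import *
np.set_printoptions(precision=2,suppress=True)
for s in(1,-1):
    print('s',s)
    for n,P in[('pre',tcp(R.from_euler('z',SA).apply([EL,0,.1015+.09])+[*SO,0],elem_R(SA,0),s)),('grasp',stand_pose(EL,.118,0,s))]+[('h',stand_pose(*w,s)) for w in hook_path()]+[(f'port{d}',port_pose(d,s)) for d in(.15,.1,.03,0)]:
        print(n,P[0],planner.inverse_kinematics(*P))
E
```

```text
s 1
pre [ 0.52 -0.14  0.22] [-0.33  0.26  1.54 -0.    1.34  0.9 ]
grasp [ 0.52 -0.14  0.13] [-0.33  0.34  1.65 -0.    1.15  0.9 ]
h [ 0.53 -0.13  0.14] [-0.31  0.36  1.61 -0.    1.18  0.92]
h [ 0.53 -0.13  0.14] [-0.39  0.25  1.77  0.22  0.94  0.72]
h [ 0.54 -0.13  0.14] [-0.49  0.18  1.92  0.57  0.75  0.37]
h [ 0.54 -0.13  0.14] [-0.57  0.17  2.03  1.01  0.7  -0.07]
h [ 0.54 -0.13  0.15] [-0.56  0.17  2.02  0.99  0.7  -0.05]
h [ 0.55 -0.12  0.16] [-0.55  0.17  2.    0.97  0.7  -0.01]
h [ 0.56 -0.12  0.17] [-0.53  0.17  1.97  0.94  0.7   0.05]
h [ 0.57 -0.12  0.18] [-0.51  0.17  1.94  0.91  0.71  0.1 ]
port0.15 [0.39 0.14 0.27] [ 0.22 -0.43  2.17  0.06  0.8   1.46]
port0.1 [0.42 0.14 0.23] [ 0.22 -0.31  2.19  0.07  0.66  1.46]
port0.03 [0.46 0.16 0.17] [ 0.23 -0.11  2.18  0.08  0.47  1.45]
port0 [0.47 0.16 0.15] [ 0.24 -0.03  2.17  0.09  0.39  1.44]
s -1
pre [ 0.52 -0.14  0.22] [-0.33  0.26  1.54 -0.    1.34 -2.24]
grasp [ 0.52 -0.14  0.13] [-0.33  0.34  1.65 -0.    1.15 -2.24]
h [ 0.53 -0.13  0.14] [-0.31  0.36  1.61 -0.    1.18 -2.23]
h [ 0.53 -0.13  0.14] [-0.39  0.25  1.77  0.22  0.94 -2.42]
h [ 0.54 -0.13  0.14] None
h [ 0.54 -0.13  0.14] None
h [ 0.54 -0.13  0.15] None
h [ 0.55 -0.12  0.16] None
h [ 0.56 -0.12  0.17] None
h [ 0.57 -0.12  0.18] None
port0.15 [0.39 0.14 0.27] [ 0.22 -0.43  2.17  0.06  0.8  -1.68]
port0.1 [0.42 0.14 0.23] [ 0.22 -0.31  2.19  0.07  0.66 -1.68]
port0.03 [0.46 0.16 0.17] [ 0.23 -0.11  2.18  0.08  0.47 -1.69]
port0 [0.47 0.16 0.15] [ 0.24 -0.03  2.17  0.09  0.39 -1.7 ]
```

Run:
```python
from plan import *
p,q=tcp(R.from_euler('z',SA).apply([EL,0,.1015+.09])+[*SO,0],elem_R(SA,0))
r.movep(p,q);print(r.get_obs()['time'])
p,q=stand_pose(EL,.118,0)
r.move_l(p,q,speed=.1);o=r.get_obs();print(o['time'],o['tool_pos']-p,o['wrist_force'])
cv2.imwrite('pics/s1.png',camera('scene')[200:320,200:340,::-1].repeat(4,0).repeat(4,1))
cv2.imwrite('pics/t1.png',camera('top')[220:330,330:430,::-1].repeat(4,0).repeat(4,1))
```

```text
1.75
2.8 [ 0.00029852 -0.00012899  0.00061892] [-0.43191063 -0.88743468 -0.16231844]
```

View pics/s1.png

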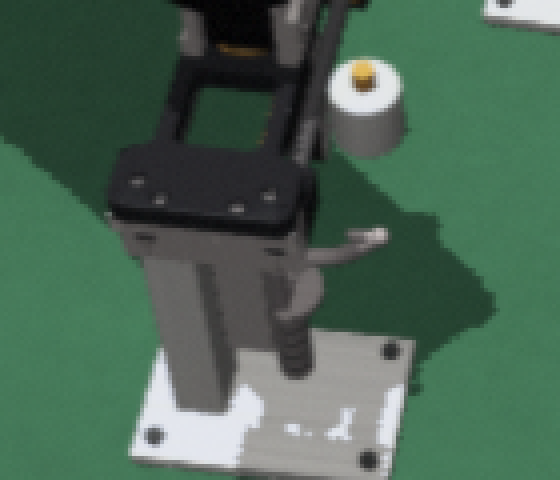

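View pics/t1.png

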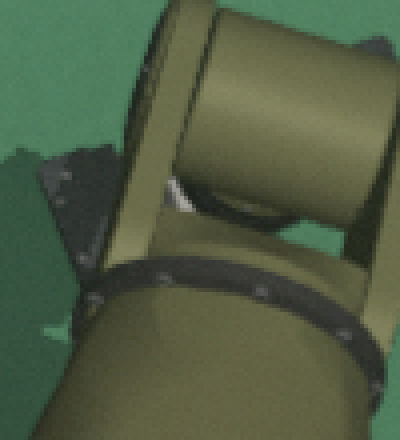

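The scene view shows the open fingers straddling the element, with the hook tip free at crop (375,235) and the block hidden behind a finger. The top view is blocked by the arm. Now I'll close the gripper.

Run:
```python
from plan import *
np.set_printoptions(precision=4,suppress=True)
r.command_gripper(.04,45); o=r.get_obs();print(o['width'],o['wrist_force'])
r.command_gripper(.015,45); o=r.get_obs();print(o['time'],o['width'],o['wrist_force'],o['ft_torque'])
p,q=stand_pose(EL,.118,0)
p[2]+=.010
r.move_l(p,q,speed=.03);o=r.get_obs();print(o['time'],o['width'],o['wrist_force'],o['ft_torque'])
cv2.imwrite('pics/s2.png',camera('scene')[200:320,200:340,::-1].repeat(4,0).repeat(4,1))
```

```text
0.04010214248741408 [ 0.1001 -0.6628 -0.1173]
4.225 0.02551079000610272 [ 0.4017 -0.1316  0.0968] [-0.0107  0.0015  0.0421]
4.7083 0.025659099805893534 [ 0.2071  0.054  -1.0122] [ 0.0359 -0.0224 -0.0223]
```

View pics/s2.png

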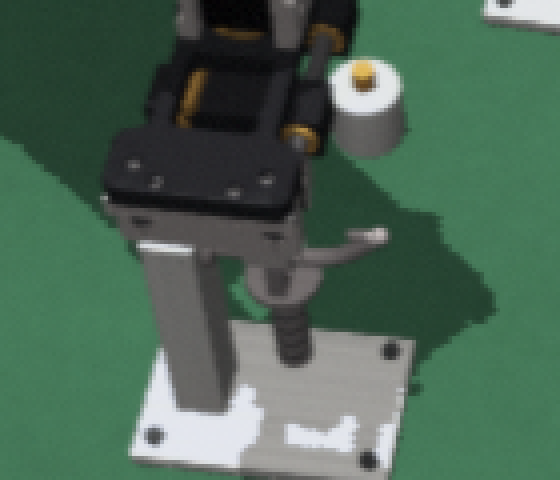

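The element is gripped (width 25.7 mm, about 1 N of weight) and raised 10 mm with no contact forces. The collar is visible at crop (285,283). I'll compare it with the prediction to find the offset in the grip.

Run:
```python
from plan import *
np.set_printoptions(precision=2,suppress=True)
f=lambda x,z,y=0:R.from_euler('z',SA).apply([x,y,z])+[*SO,0]
m=.1115
im=cv2.imread('pics/s2.png')
th=np.linspace(0,2*np.pi,40)
col=np.array([f(EL+.017*np.cos(t),m-.0005,.017*np.sin(t)) for t in th])
L=[col]+[np.array([f(EL+d,m-.0055),f(EL+d,m-.0675)]) for d in(0,)]+[np.array([f(EL,m-.0675)+.008*np.array([np.cos(t),np.sin(t),0]) for t in th])]
L.append(np.array([f(-.035,.125),f(.012,.125),f(.022,.127),f(.03,.132),f(.042,.145)]))
for P in L:
    q=(proj('scene',P)-[200,200]+.5)*4-.5;cv2.polylines(im,[np.round(q*8).astype(int)],False,(0,0,255),1,cv2.LINE_AA,3)
cv2.imwrite('pics/s2o.png',im[180:420,100:440].repeat(2,0).repeat(2,1))
```

```text
(no output)
```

View pics/s2o.png

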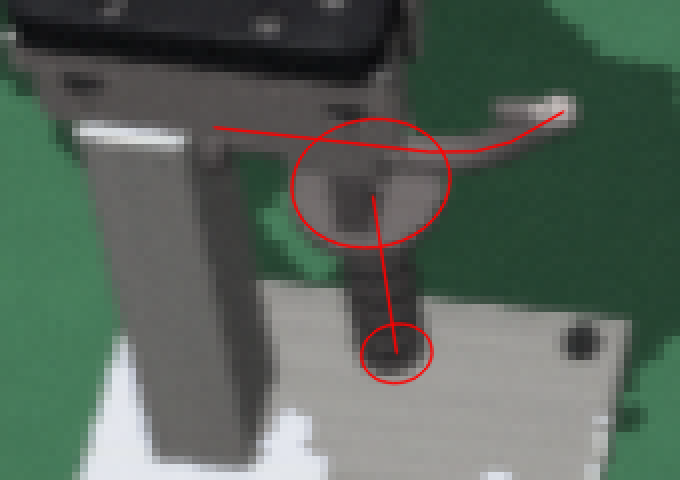

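Run:
```python
from plan import *
np.set_printoptions(precision=3,suppress=True)
for i,w in enumerate(hook_path()):
    p,q=stand_pose(*w)
    h=r.move_l(p,q,speed=.03,f_stop=6)
    o=r.get_obs();print(i,h,round(o['time'],2),o['width'],o['wrist_force'],o['ft_torque'],(o['tool_pos']-p)*1e3)
    if h or i==4: break
cv2.imwrite('pics/s3.png',camera('scene')[200:320,200:340,::-1].repeat(4,0).repeat(4,1))
```

```text
0 False 5.38 0.025441158312904336 [ 1.253  0.612 -1.14 ] [ 0.016 -0.01   0.059] [-0.015  0.062 -0.115]
1 False 5.78 0.025943869768245198 [-0.432 -0.163 -1.965] [-0.023  0.163  0.009] [-0.391 -0.497  0.426]
2 False 6.28 0.02576782690795604 [-0.047 -0.32  -1.004] [-0.109  0.312 -0.028] [0.443 0.009 0.234]
3 False 6.81 0.025679768185253103 [-0.092  0.088 -0.382] [-0.13   0.495 -0.053] [0.577 0.143 0.312]
4 False 7.19 0.025637276631605522 [-0.368  0.269 -1.578] [-0.184  0.459  0.015] [0.282 0.217 0.275]
```

View pics/s3.png

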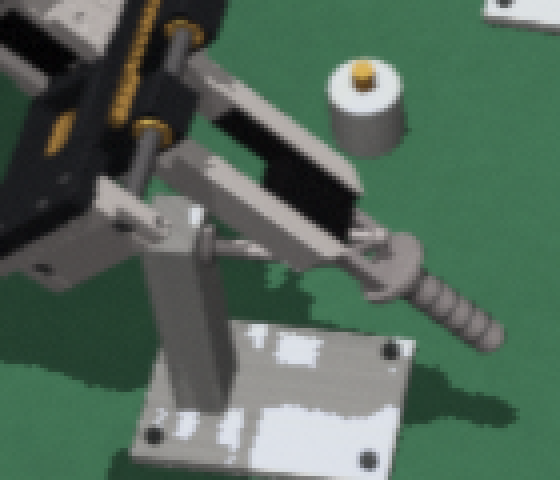

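The element is tilted about 43°, the eye is on the hook's straight end at crop (365,240), and forces are near free. I'll continue over the tip.

Run:
```python
from plan import *
np.set_printoptions(precision=3,suppress=True)
for i,w in enumerate(hook_path()):
    if i<5: continue
    p,q=stand_pose(*w)
    h=r.move_l(p,q,speed=.03,f_stop=6)
    o=r.get_obs();print(i,h,round(o['time'],2),o['width'],o['wrist_force'],o['ft_torque'],(o['tool_pos']-p)*1e3)
    if h: break
cv2.imwrite('pics/s4.png',camera('scene')[200:320,200:340,::-1].repeat(4,0).repeat(4,1))
```

```text
5 False 7.76 0.02569380426463592 [-0.035 -1.054 -1.374] [-0.177  0.475  0.017] [0.019 0.095 0.029]
6 False 8.51 0.02585231888125012 [ 0.079 -0.183 -1.866] [-0.169  0.454  0.029] [-0.084  0.078 -0.125]
7 False 9.16 0.025592065077426427 [-0.294  0.59  -1.5  ] [-0.122  0.494 -0.036] [-0.033  0.069 -0.078]
```

View pics/s4.png

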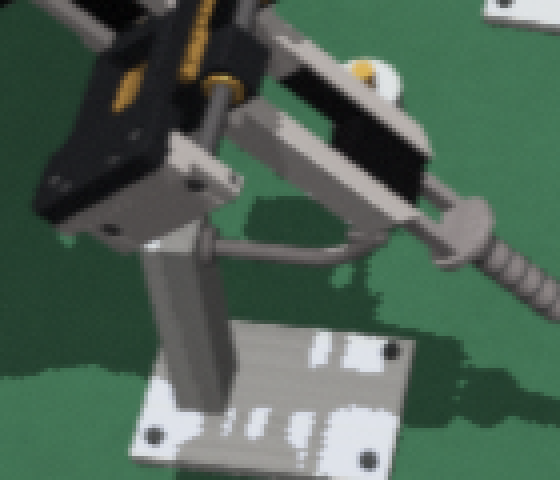

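The eye is clear of the tip: the tip is at crop (375,235) and the eye at about (435,195). Next I'll lift and carry the element to the port.

Run:
```python
from plan import *
np.set_printoptions(precision=3,suppress=True)
o=r.get_obs();p=np.array(o['tool_pos']);p[2]+=.11
r.move_l(p,speed=.15)
r.movep(*port_pose(.15));o=r.get_obs();print(o['time'],o['width'],o['wrist_force'])
p,q=port_pose(.080);r.move_l(p,q,speed=.08);r.wait(.2);o=r.get_obs();print(o['time'],o['width'],o['wrist_force'],(o['tool_pos']-p)*1e3)
for n,(x0,y0) in(('scene',(280,100)),('top',(190,220))):
    im=np.ascontiguousarray(camera(n)[:,:,::-1]);cv2.imwrite(f'pics/{n}5.png',im)
    Re=elem_R(MA,np.radians(35));th=np.linspace(0,2*np.pi,40);rim=np.array([*MO,.12])
    c=rim+Re.apply([0,0,.08])
    ring=lambda o,rr,z:o+Re.apply(np.c_[rr*np.cos(th),rr*np.sin(th),0*th+z])
    k=5;z=cv2.convertScaleAbs(cv2.resize(im[y0:y0+100,x0:x0+75],None,fx=k,fy=k,interpolation=cv2.INTER_CUBIC),alpha=1.4,beta=10)
    zz=z.copy()
    for P in(ring(rim,.018,0),ring(rim,.014,0),ring(c,.017,0),ring(c,.008,-.062),np.array([c,rim])):
        w=(proj(n,P)+.5-[x0,y0])*k-.5;cv2.polylines(zz,[np.round(w*8).astype(int)],False,(0,0,255),1,cv2.LINE_AA,3)
    cv2.imwrite(f'pics/{n}5o.png',np.hstack([z,zz]))
```

```text
11.275 0.02558297635953866 [ 0.588 -0.669 -1.917]
12.5 0.025556268278191907 [-0.967 -0.409 -1.373] [0.027 0.01  0.429]
```

View pics/scene5o.png

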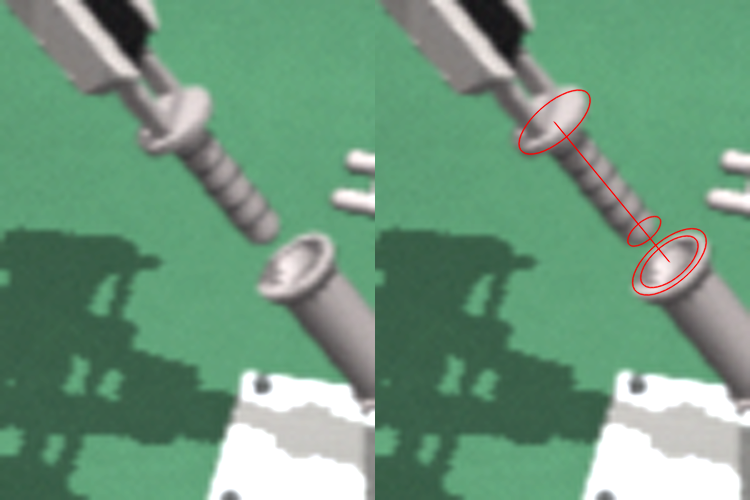

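View pics/top5o.png

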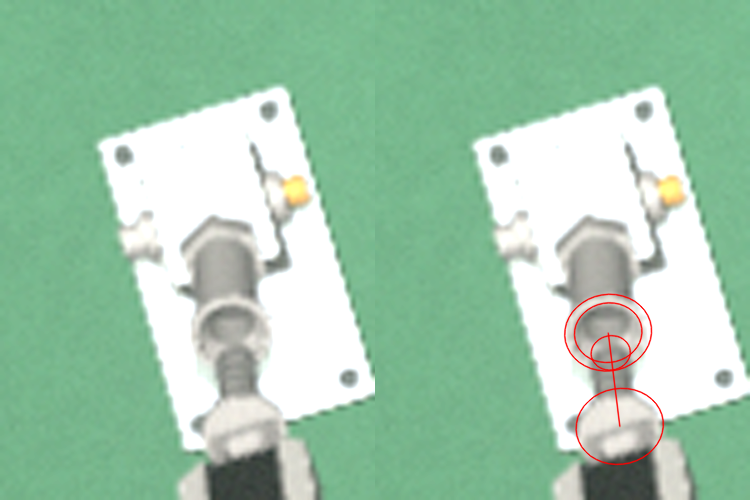

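Run:
```python
from plan import *
np.set_printoptions(precision=2,suppress=True)
Re=elem_R(MA,np.radians(35));rim=np.array([*MO,.12])
for n in('scene','top'):
    im=cv2.imread(f'pics/{n}5.png').astype(float)
    print(n)
    for d in(.07,.06,.05,.04,.03,.024,-.004,-.012,-.02,-.03,-.04):
        a,b=proj(n,[rim+Re.apply([0,0,d]),rim+Re.apply([0,0,d+.001])]);u=b-a;L=np.linalg.norm(u);u/=L;v=np.array([-u[1],u[0]])
        # mm per px laterally
        s=np.linspace(-16,16,129);X=(a+np.outer(s,v)).astype(np.float32)
        c=cv2.remap(im.astype(np.float32),X[:,:1],X[:,1:],cv2.INTER_LINEAR)[:,0]
        g=c[:,1]-(c[:,0]+c[:,2])/2   # greenness
        val=c.mean(1)
        if n=='scene':
            m=g<np.clip(np.median(g[g>12]) if (g>12).any() else 25,10,60)/2
        else:
            m=val<175
        # connected comp containing centre
        i=64+int(np.argmax(m[64-12:64+13]))-12 if not m[64] else 64
        lo=hi=i
        while lo>0 and m[lo-1]:lo-=1
        while hi<128 and m[hi+1 if hi<128 else hi]:
            hi+=1
            if hi==128:break
        print(d,s[lo],s[hi],'mid',(s[lo]+s[hi])/2,'v',v)
```

```text
scene
0.07 -4.75 3.25 mid -0.75 v [ 0.77 -0.63]
0.06 -4.5 3.5 mid -0.5 v [ 0.77 -0.63]
0.05 -4.5 3.5 mid -0.5 v [ 0.77 -0.63]
0.04 -4.5 3.25 mid -0.625 v [ 0.77 -0.63]
0.03 -4.5 3.5 mid -0.5 v [ 0.77 -0.63]
0.024 -4.25 3.25 mid -0.5 v [ 0.77 -0.63]
-0.004 -9.25 8.25 mid -0.5 v [ 0.77 -0.63]
-0.012 -7.25 6.25 mid -0.5 v [ 0.77 -0.63]
-0.02 -6.75 5.75 mid -0.5 v [ 0.77 -0.63]
-0.03 -7.0 6.0 mid -0.5 v [ 0.77 -0.63]
-0.04 -6.75 6.0 mid -0.375 v [ 0.77 -0.63]
top
0.07 -7.5 10.75 mid 1.625 v [-0.99  0.12]
0.06 -5.25 6.0 mid 0.375 v [-0.99  0.12]
0.05 -4.0 4.75 mid 0.375 v [-0.99  0.12]
0.04 -4.5 6.0 mid 0.75 v [-0.99  0.12]
0.03 -6.25 8.0 mid 0.875 v [-0.99  0.12]
0.024 -6.75 8.0 mid 0.625 v [-0.99  0.12]
-0.004 -7.5 8.5 mid 0.5 v [-0.99  0.12]
-0.012 -7.5 8.25 mid 0.375 v [-0.99  0.12]
-0.02 -6.75 7.75 mid 0.5 v [-0.99  0.12]
-0.03 -6.0 7.0 mid 0.5 v [-0.99  0.12]
-0.04 -6.25 10.0 mid 1.875 v [-0.99  0.12]
```

In both views the rod's axis and the tube's axis agree to about 0.15 px, so they are aligned. Now I'll insert.

Run:
```python
from plan import *
np.set_printoptions(precision=3,suppress=True)
for d in(.055,.045,.03,.015,.004,-.006):
    p,q=port_pose(d)
    h=r.move_l(p,q,speed=.04 if d>.01 else .015,f_stop=10)
    o=r.get_obs();print(d,h,round(o['time'],2),o['width'],o['wrist_force'],elem_R(MA,np.radians(35)).inv().apply(o['tool_pos']-port_pose(0)[0])*1e3)
    if h: break
for n,(x0,y0) in(('scene',(280,100)),('top',(190,220))):
    im=camera(n)[:,:,::-1]
    cv2.imwrite(f'pics/{n}6.png',cv2.resize(im[y0:y0+100,x0:x0+75],None,fx=5,fy=5,interpolation=cv2.INTER_CUBIC))
cv2.imwrite('pics/b6.png',np.hstack([cv2.imread(f'pics/{n}6.png') for n in('scene','top')]))
```

```text
0.055 False 13.38 0.025686875514635974 [-0.946  0.076 -0.722] [ 0.032  0.012 55.012]
0.045 False 13.78 0.025806901639318657 [ 0.357 -0.957 -0.957] [-0.17   0.008 44.776]
0.03 False 14.3 0.025610235839444256 [-0.207  0.948 -0.491] [-0.143  0.018 29.836]
0.015 False 14.82 0.02573303050226774 [-0.332  0.331 -1.599] [-0.158  0.012 14.826]
0.004 False 15.71 0.025715944897740067 [ 0.48   0.555 -1.37 ] [0.006 0.02  4.021]
-0.006 True 16.08 0.025817960882034186 [-3.322 -1.137  4.469] [0.252 0.03  0.826]
```

View pics/b6.png

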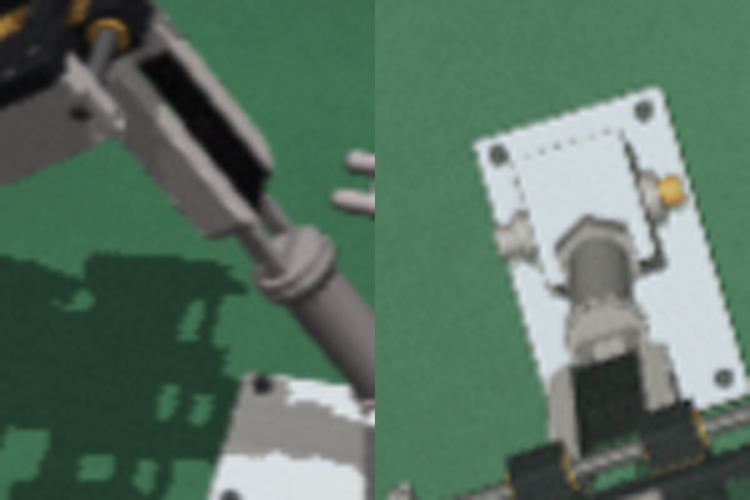

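The collar meets the rim: contact came 0.8 mm from the predicted seat at about 6 N, and the images show collar on rim at left crop (293,262). Next I'll release and back off along the axis.

Run:
```python
from plan import *
np.set_printoptions(precision=3,suppress=True)
r.command_gripper(.06);o=r.get_obs();print(o['time'],o['width'],o['wrist_force'])
p,q=port_pose(.10);print(r.move_l(p,q,speed=.1,f_stop=8))
r.movep(np.array([.33,.02,.36]),q);r.wait(.5);o=r.get_obs();print(o['time'],o['wrist_force'])
T=[]
for n,(x0,y0) in(('scene',(280,100)),('top',(190,220))):
    im=np.ascontiguousarray(camera(n)[:,:,::-1]);cv2.imwrite(f'pics/{n}7.png',im)
    k=5;z=cv2.resize(im[y0:y0+100,x0:x0+75],None,fx=k,fy=k,interpolation=cv2.INTER_CUBIC)
    Re=elem_R(MA,np.radians(35));th=np.linspace(0,2*np.pi,40);rim=np.array([*MO,.12])
    P=rim+Re.apply(np.c_[.017*np.cos(th),.017*np.sin(th),0*th+.005])
    B=[rim+Re.apply([sx*.008,sy*.013,.073]) for sx,sy in[(1,1),(1,-1),(-1,-1),(-1,1),(1,1)]]
    for P in (P,np.array(B)):
        w=(proj(n,P)+.5-[x0,y0])*k-.5;cv2.polylines(z,[np.round(w*8).astype(int)],False,(0,0,255),1,cv2.LINE_AA,3)
    T.append(z)
cv2.imwrite('pics/b7.png',np.hstack(T))
```

```text
16.8917 0.060214917139542086 [0.403 0.15  0.251]
False
19.35 [ 0.044  0.096 -0.058]
```

View pics/b7.png

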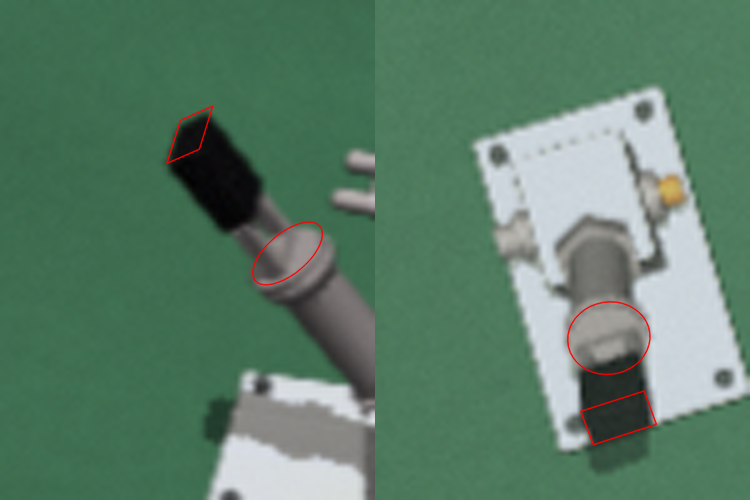

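View pics/scene7.png

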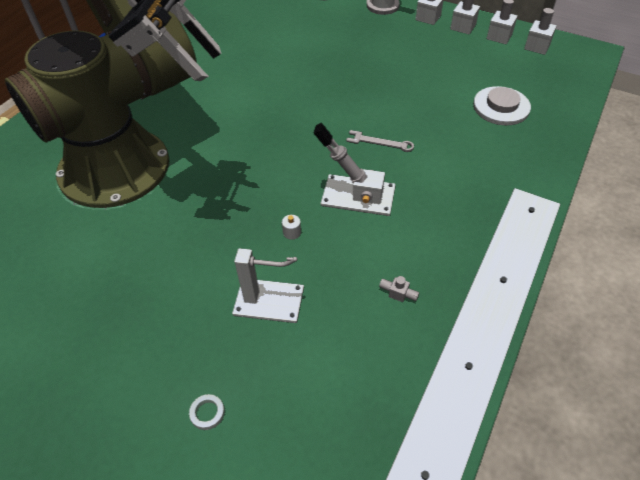

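The element sits in the port with its collar flush on the rim (scene (339,152)). The hook is empty and the bystanders are where they were. Handing in.

Run:
```python
from station import r
r.close_job();print(r.get_obs()['time'])
```

```text
the job is handed in; nothing more can be done
the job is handed in; nothing more can be done
```

The filter element is off the hook and in the angled port with its collar on the rim, released, and the job is handed in. The clock read 19.35 s of the 48 s allowed just before hand-in. I gripped it by its block, raised it 10 mm, and tilted it back 43° around the bend. I drew it off over the tip, then slid it straight into the port.

**Forces:** On the hook the sensed force stayed around 2 N or less, so the element probably never caught on the barb. Inserting met no resistance until the collar touched the rim. That was 0.8 mm short of where I expected, at about 6 N.

**Last checks:**
- The final pictures show the collar flush on the rim and the hook empty.
- By eye, the sensor, tee, spanner and clamp ring are where they were.
- The gripper was clear of everything and the wrist force was about 0 N.

**Disagreements:**
- The stand's origin is about 16 mm from the centre of its base plate. I corrected this from the post and the hook tip before moving.
- My first estimates of the manifold from the two cameras differed by about 3 mm and 1°. Just before insertion, both views showed the rod and port lined up to within about 0.3 mm.
- In the last scene picture the drawn outline was about 1 pixel off the real collar. The overlay before insertion was off by a similar amount.

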